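# Prop the drive box cover on its stay and set the push-to-turn selector

### The job

Set the decorating turntable's drive from off to run. Lift the spring-loaded clear cover of its control box by the handle until the steel stay drops into its notch, ease the cover back so that the stay carries it, and let go; then push the selector knob down onto its seat, no harder than it needs, turn it a quarter turn clockwise to its stop, and let it spring back up, locked in the new position. Work gently, never let the cover snap shut, leave it propped open and leave the other things on the table where they are.

Things in the scene. Friction and masses are not known exactly. Their poses are not given: they have to be found in the camera images.
- control_box: Grey control box fixed to the table, 180 (x) by 170 (y) by 60 mm high. Origin: centre of its underside; x points from the handle side to the hinge side, z up. In its frame, mm: hinge line along y at x 70, z 62; selector axis at x -22, y 0; a steel rail 4 high, 10 wide on the top panel at y -70, from x -85 to x 24, where it ends in a notch (floor: the panel, z 60).
- cover (a joint): Opening of the clear cover, rad: 0 closed, end stop 1.80. A hood open below, 140 long, 124 wide, 53 mm deep, 0.2 kg. A spring shuts it from any angle (2 to 3 N at the handle; let go unsupported, it snaps shut). Past about 1.71 the stay's foot is off the rail's end and falls into the notch; let back, the cover then comes to rest on the stay at about 1.65.
- cover_handle (a point): Centre of the handle: round steel bar, 10 mm diameter, along the box's y, free length 74 mm, 36 mm off the cover's front face on two end legs. Closed: 176 mm before the hinge line, 92 mm above the table, 32 mm above the panel. It swings with the cover about the hinge line and ends above it, front face then below it. Axes turn with the cover, as the box's when closed.
- cover_hinge (a point): Middle of the cover's hinge line, 62 mm above the table. The cover turns about this point's y axis; y lies along the box's y.
- stay_foot (a point): Foot of the stay, centre of a 6 mm steel cross pin. The stay, a 5 mm steel rod 80 mm long, hangs from a pivot on the cover's right side (box y -70). While the cover is raised its foot slides back along the rail by itself, 67 mm above the table; in the notch it sits at 63 mm, box x 27.
- selector (a joint): Turn of the knob, rad, clockwise from above: 0 off (pointer 45 degrees from the box's x towards its +y), 1.571 run (pointer 45 degrees towards -y); end stops -0.07 and 1.64. Friction 0.05 N m. Locked at both while up; free to turn only in the last 0.5 mm above its seat. In between it stays down by itself; it springs up only within about 0.08 rad of off or run.
- plunger (a joint): How far the knob is pushed down, m: 0 up (locked). It bottoms on a hard seat at a depth between 0.003 and 0.010 that differs from box to box and must be felt. A spring resists with about 7.5 N at the start and 0.6 N more for each mm, so 9 to 13.5 N as it reaches the seat.
- selector_grip (a point): Point on the knob's axis, mid height of its grip, 97 mm above the table when up; x points along the bar to the pointer end, z up. Black knob: bar 46 long, 14 wide, its top 109 mm above the table, on a round flange of 48 mm diameter whose top is 75 mm above the table; bar or flange can be pushed.
- stay_rail: Steel rail on the box's top panel with the notch at its far end, which carries the stay's foot. Origin: box x 0, y -70, z 60 mm. Propped and let go, it bears about 12 N; each newton that the handle is pushed down against the seated stay adds about 5 N.
- cover_stop: Rubber bump stop behind the hinge that ends the cover's swing, 43 mm behind the hinge line, so that it takes about four times what the handle is pulled with beyond the spring. Origin: box x 107, z 49 mm.
- knob_lock: Lock and seat of the selector, inside the box under the knob. Origin: on the knob's axis at the top panel, 60 mm above the table. The seat takes whatever the knob is pushed with beyond its spring; the lock takes the torque, at 15 mm radius, of a knob forced round while it is not down.
- glue_bottle: White glue bottle standing beside the box, 52 mm across, 130 mm tall. Leave alone. Origin: centre of the underside.
- glue_jar: White glue jar with a steel cap, 68 mm across, 75 mm tall. Leave alone. Origin: centre of the underside.
- brush: Glue brush, 190 mm long, lying on the table. Leave alone.
- spare_cone: Bare white cone, 90 mm across the foot, 200 mm tall. Leave alone. Origin: centre of the underside.
- clad_cone: White cone clad with shell discs, 100 mm across the foot, 190 mm tall. Leave alone. Origin: centre of the underside.

How it is judged:
On the way, in this order (a step that is already met when the one before it is completed fails the run):
1. the cover is propped: let go, resting on the stay, whose foot is down in the notch (value of joint cover between 1.6 and 1.705 rad and height (world z) of stay_foot below 0.065 m and contact force between the fingers and control_box below 0.3 N and value of joint selector below 0.3 rad), for 0.3 s.
2. the selector is turned to run while the cover stays propped (value of joint cover between 1.6 and 1.705 rad and height (world z) of stay_foot below 0.065 m and value of joint selector above 1.45 rad), for 0.1 s.
At the end, for the whole second after the job is handed in: The cover rests, released and still, on the stay (cover between 1.60 and 1.705 rad, the stay's foot less than 65 mm above the table, down in its notch), and the selector stands at run (past 1.45 rad) and has sprung up (pushed down less than 1.5 mm), so that it is locked (all of step 2 and value of joint plunger below 0.0015 m and velocity of joint cover between -0.05 and 0.05 rad/s); the robot touches nothing.
It fails at once if the cover snaps shut (it falls faster than 3 rad/s) (velocity of joint cover below -3 rad/s).
It fails at once if the cover is wrenched against its end stop (over 50 N there, about 14 N at the handle) (contact force between cover_stop and anything else above 50 N).
It fails at once if the cover is forced down on its stay (over 70 N on the rail, about 12 N at the handle) (contact force between stay_rail and anything else above 70 N).
It fails at once if the knob is rammed onto its seat or forced round against its lock (over 15 N there; about 25 N on the knob) (contact force between knob_lock and anything else above 15 N).
It fails at once if another thing on the table (bottle, jar, brush or cone) is moved more than 20 mm (distance of any of glue_bottle, glue_jar, brush, spare_cone, clad_cone from where it was at the start of the episode above 0.02 m).
It also fails if it takes over 72 s, if anything falls off the work surface, if the arm or the gripper's body presses on something with over 40 N, if the wrist force passes 120 N, or if a joint passes its speed limit or range.

### The arm

A 6-joint arm with a two-finger parallel gripper is mounted at the origin on the work surface. World frame = base frame: x ahead of the robot, y to its left, z up, the work surface at z = 0. Lengths are in m, angles in rad, forces in N, time in s.
With the tool pointing down it reaches from about 0.25 to 0.8 m from the base axis. Payload 8.5 kg.
Tool frame: the origin (TCP) lies between the finger pads; the fingertips stand 17 mm ahead of it and the grasp point (between the pads) lies 2 mm behind it; y points along the fingers, x is the direction in which the jaws open and shut, and the axes are right-handed (so a half turn about y gives the same grasp; the last joint's range is limited). The gripper opens to 85 mm and grips with 20 to 120 N. Pads are 22 mm wide; open, the fingers measure 114 mm over their backs; the gripper's body (76 mm by 85 mm) begins 54 mm behind the grasp point. The pads swing forward as they close: fully open they stand 13 mm farther back than shut.
Start: joints at [1.149, 0.238, -0.013, 1.319, 0, 1.571], TCP at [0.215, 0.479, 0.248] pointing down, gripper open.
Joint ranges: [-2.66, 2.66], [-1.03, 1.9], [-1.14, 1.46], [-1.82, 2.27], [-1.45, 1.34], [-3.14, 3.14]. Speed limits (rad/s): [2.22, 2.22, 2.79, 3.14, 3.14, 3.14].

### API

Orientations are given as a unit quaternion [w, x, y, z].
In Python, from plant import bot gives the robot as it stands. The module is installed in compiled form; this text tells all that it offers.
- The arm moves only by the tool step_arm, never from a script. Its argument "commands" is a list of rows, each an object of numbers: "fingers": the finger opening in m, from 0 to 0.0854; "tx", "ty", "tz": the shift along the tool's x, y, z in m; "roll": the turn about the tool's y in units of 6 degrees (1.0 is 6 degrees). In form: [{"fingers": .., "tx": .., "ty": .., "tz": .., "roll": ..}, ...]. A call has 1 to 20 rows; each row shifts and turns the commanded pose from where the row before left it, along the tool's axes as they then stand; what a row does not reach is not made up. A row lasts 1/12 s, in which the tool goes at most 41.7 mm and 7.16 degrees, less where a joint would pass 70% of its speed; a pose out of reach is approached as far as the arm can. A call is refused whole if a number of a shift passes 0.0417 or a number of a turn 1, either way. A call with a gripper value outside its range is refused whole. The fingers move at their own pace and stop on an object; "newtons" is the grip in N (left out, the last holds). Time passes only in rows, so rows that do not move let the fingers close. It gives the time, the measured TCP pose, the force and the opening at its end, in the units of the state.
- bot.observe(): the state, without advancing time (a new reading comes with each control period).
- bot.capture(name): name is "scene" or "top" or "wrist"; returns the picture (480x640x3 uint8, red, green, blue); there is no depth.
- bot.calibration(name): a dict with "fx", "fy", "cx", "cy" (pixels), "extrinsics" (4x4, takes a point from world to camera coordinates); the wrist camera has in their place "hand_eye" (4x4, takes a point from camera to tool coordinates, whose origin is the TCP and whose axes are the tool frame's). Camera axes: x right, y down, z forward; pixel columns grow to the right and rows downward; lengths in m; the calibration is good to about 2 mm. A picture is of the moment at which its call begins: read the wrist's pose just before it. calibration takes no time and is no camera call.
- bot.job_done(): hands the job in, once; it reports no verdict.
Trained networks look in the newest picture that a camera, given by its name, has taken for a name from the list of things; names that differ only in an ending like _2 or _b are one class to them, and where a whole thing is asked for, a point or a joint stands for the part that bears it (a point fixed in the world has none). Each returns a list of dicts, best first, with "p" (0 to 1); they miss things now and then, are a little off and sometimes report something else, mostly with a low value. They report only what shows in the picture. A call takes as long as a camera call.
- bot.cut_out(camera, thing): "pixels" (480x640 bool, what is visible of it) and "bbox" ([left, top, right, bottom] in pixels, round what is visible of it).
The state is a dict: "time_s": time; "qpos": joint angles; "qvel": joint speeds; "effort": joint torques, N m; "tool_pos": TCP position; "eef_rot": TCP orientation; "wrist_force": force on the tool from outside, world axes, zero at the start; "torque": the same for the moment, N m; "finger_gap": finger opening in m.
Only numpy, scipy, OpenCV 4.12 (cv2) and the standard library are available. Lean on these libraries where they do the work, as an engineer would, in place of code of your own. Each camera call takes 0.05 s, during which the arm holds its last target. There are 200 camera calls.

## Working session

There is one attempt and no reset: what is moved stays moved. The work goes in short steps, Python scripts to look and compute and a tool call to move; the robot and the scene stay as the last step left them, time stands still between calls to the robot, and variables do not carry over. Pictures are saved under pics/ and viewed, about 8 in all and at most 12, crops included, and the job is handed in when it is done.

Besides the shell and the picture viewer there is one more tool, called after "Request:" by a JSON object that holds its "op" and its "data", one argument or row to a line. step_arm: Moves the arm, as the interface text tells. Its arguments: {"type":"object","properties":{"commands":{"type":"array","items":{"type":"object","properties":{"fingers":{"type":"number"},"tx":{"type":"number"},"ty":{"type":"number"},"tz":{"type":"number"},"roll":{"type":"number"}}}},"newtons":{"type":"number"}},"required":["commands"]}

```bash
mkdir -p pics; python3 - <<'E'
from plant import bot
import cv2,numpy as np
s=bot.observe();print(s['tool_pos'],s['eef_rot'],s['time_s'],s['finger_gap'])
ims=[]
for c in("scene","top"):
    im=bot.capture(c);cv2.imwrite(f"pics/{c}0.png",im[:,:,::-1])
    k=bot.calibration(c);print(c,k['fx'],k['fy'],k['cx'],k['cy'],np.round(k['extrinsics'],4).tolist())
    for t in("control_box","cover_handle","selector","glue_bottle","glue_jar","brush","spare_cone","clad_cone"):
        r=bot.cut_out(c,t)
        print(t,[(round(float(d['p']),2),list(map(int,d['bbox'])),np.argwhere(d['pixels']).mean(0)[::-1].round(1).tolist()) for d in r[:2]])
print(bot.calibration("wrist"))
E
```

```text
[0.21475933 0.47863866 0.24767928] [-0.59333051  0.59385743  0.38381677 -0.38467772] 0.0 0.08514626293925175
scene 512.4705654195919 512.4705654195919 318.58590735809787 240.78896523348115 [[-0.8251, 0.5647, 0.0194, 0.4221], [0.3049, 0.4738, -0.8262, -0.0987], [-0.4757, -0.6758, -0.5631, 1.4668], [0.0, 0.0, 0.0, 1.0]]
control_box [(0.76, [241, 210, 348, 303], [294.7, 251.2])]
cover_handle [(0.97, [255, 207, 346, 270], [299.8, 236.4])]
selector [(0.37, [429, 251, 480, 349], [458.5, 311.6])]
glue_bottle [(0.68, [310, 254, 333, 313], [321.5, 286.9])]
glue_jar [(0.74, [253, 207, 280, 223], [266.4, 213.4])]
brush [(0.88, [367, 261, 438, 298], [406.9, 279.3])]
spare_cone [(0.87, [297, 127, 332, 197], [313.9, 169.2])]
clad_cone [(0.59, [426, 250, 483, 347], [458.4, 310.9])]
top 449.9860657044225 449.9860657044225 320.59837967602385 241.1396644042183 [[0.0037, -0.9999, -0.0101, 0.0399], [-0.989, -0.0022, -0.1476, 0.5267], [0.1476, 0.0105, -0.989, 0.9245], [0.0, 0.0, 0.0, 1.0]]
control_box []
cover_handle [(0.92, [315, 180, 382, 278], [349.9, 222.6])]
selector []
glue_bottle [(0.89, [266, 197, 298, 226], [281.7, 210.7]), (0.63, [331, 167, 365, 185], [348.6, 174.9])]
glue_jar [(0.6, [403, 213, 438, 244], [418.6, 229.7]), (0.35, [152, 272, 212, 325], [185.4, 299.5])]
brush [(0.79, [223, 291, 316, 328], [263.7, 309.0])]
spare_cone [(0.57, [466, 320, 530, 363], [492.6, 343.3])]
clad_cone [(0.74, [157, 273, 213, 326], [185.7, 298.8])]
{'fx': 414.6442907827402, 'fy': 414.6442907827402, 'cx': 327.1943799556119, 'cy': 240.18025475517297, 'hand_eye': array([[ 9.99999304e-01,  8.85441205e-04,  7.80003639e-04,
        -3.99395917e-04],
       [-5.07150742e-04, -2.74353195e-01,  9.61628862e-01,
        -1.25151098e-01],
       [ 1.06546231e-03, -9.61628588e-01, -2.74352555e-01,
         6.86819268e-02],
       [ 0.00000000e+00,  0.00000000e+00,  0.00000000e+00,
         1.00000000e+00]])}
```

```bash
python3 - <<'E'
import cv2,numpy as np
t=cv2.imread("pics/top0.png")[130:330,230:460];s=cv2.imread("pics/scene0.png")[180:330,210:370]
t=cv2.resize(t,(690,600),interpolation=cv2.INTER_CUBIC);cv2.imwrite("pics/t3.png",t)
cv2.imwrite("pics/s5.png",cv2.resize(s,(640,600),interpolation=cv2.INTER_CUBIC))
E
```

```text
(no output)
```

View pics/t3.png

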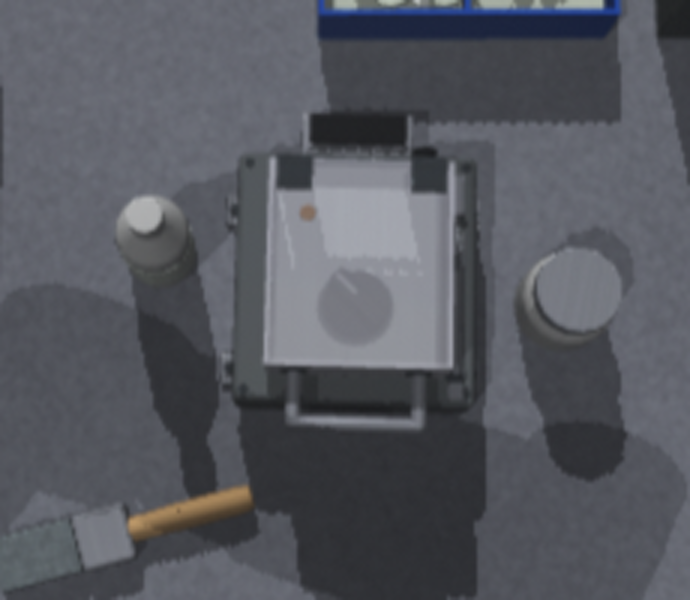

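View pics/s5.png

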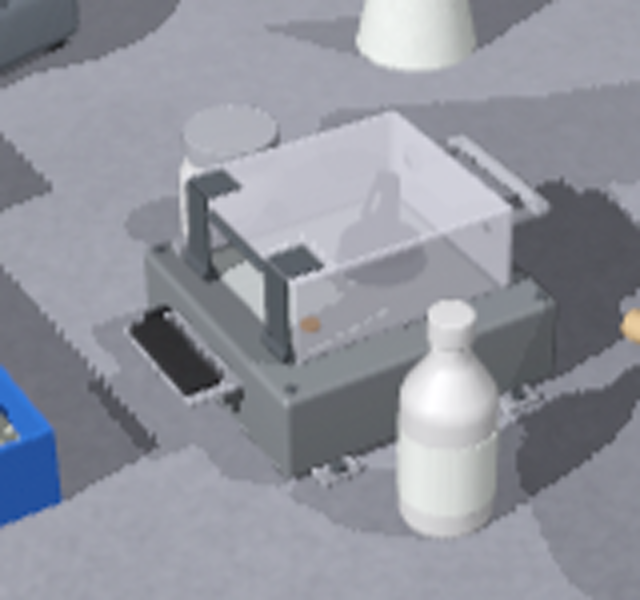

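The top view shows the box nearly aligned with the world axes: handle bar ends at about (326.7,269.3) and (370.7,271.0), knob at about (348,232), bottle left of the box and jar right. The scene view shows the cover closed and the pointer towards +x,+y.

```bash
cat >h.py <<'E'
import numpy as np
from plant import bot
from scipy.spatial.transform import Rotation as R
def rot(q): return R.from_quat([q[1],q[2],q[3],q[0]]).as_matrix()
def cam(c,s=None):
    k=bot.calibration(c);K=np.array([[k['fx'],0,k['cx']],[0,k['fy'],k['cy']],[0,0,1]])
    if c=='wrist':
        s=s or bot.observe();T=np.eye(4);T[:3,:3]=rot(s['eef_rot']);T[:3,3]=s['tool_pos'];C=T@k['hand_eye']
    else: C=np.linalg.inv(k['extrinsics'])
    return K,C
def pix(K,C,P):
    p=np.linalg.inv(C)@np.append(P,1);u=K@p[:3];return u[:2]/u[2]
def onz(K,C,uv,z):
    d=C[:3,:3]@np.linalg.inv(K)@[uv[0],uv[1],1];o=C[:3,3];return o+d*(z-o[2])/d[2]
E
python3 - <<'E'
from h import *
K,C=cam('top')
f=lambda x,y,z:onz(K,C,(230+x/3,130+y/3),z).round(4)
for n,x,y,z in [('hl',292,420,.092),('hr',422,425,.092),('fl',237,406,.06),('fr',468,408,.06),('bl',240,155,.06),('br',475,157,.06),('knob',355,307,.075),('bottle',148,215,.13),('jar',578,290,.075)]: print(n,f(x,y,z))
print(rot(bot.observe()['eef_rot']).round(3))
E
```

```text
hl [0.4603 0.0272 0.092 ]
hr [ 0.4572 -0.0595  0.092 ]
fl [0.4726 0.0652 0.06  ]
fr [ 0.4717 -0.0947  0.06  ]
bl [0.652  0.0644 0.06  ]
br [ 0.6507 -0.1028  0.06  ]
knob [ 0.5398 -0.0162  0.075 ]
bottle [0.5914 0.1219 0.13  ]
jar [ 0.552  -0.1698  0.075 ]
[[ 0.409 -0.    -0.912]
 [ 0.912 -0.     0.409]
 [-0.    -1.    -0.   ]]
```

Request:
{"op": "step_arm", "data": {
  "commands": [
    {"tx": -0.025, "tz": -0.0303},
    {"tx": -0.025, "tz": -0.0303},
    {"tx": -0.025, "tz": -0.0303},
    {"tx": -0.025, "tz": -0.0303},
    {"tx": -0.025, "tz": -0.0303},
    {"tx": -0.025, "tz": -0.0303},
    {"tx": -0.025, "tz": -0.0303},
    {"tx": -0.025, "tz": -0.0303},
    {"tx": -0.025, "tz": -0.0303},
    {"tx": -0.025, "tz": -0.0303},
    {"tx": -0.025, "tz": -0.0303},
    {"tx": -0.025, "tz": -0.0303},
    {"tx": -0.025, "tz": -0.0303},
    {"tx": -0.026, "tz": -0.031},
    {"roll": 1},
    {"roll": 1},
    {"roll": 1},
    {"roll": 1},
    {"roll": 1},
    {"roll": 1}
  ]
}}

```text
invalid input at $.commands[0]: expected keys fingers, tx, ty, tz, roll
```

Request:
{"op": "step_arm", "data": {
  "commands": [
    {"roll": 1, "fingers": 0.05},
    {"roll": 1},
    {"roll": 1},
    {"roll": 1},
    {"roll": 1},
    {"roll": 0.13},
    {}
  ]
}}

```text
invalid input at $.commands[0]: expected keys fingers, tx, ty, tz, roll
```

```bash
python3 - <<'E'
from h import *
import cv2
s=bot.observe();print(s['time_s'],s['tool_pos'],rot(s['eef_rot']).round(3).tolist(),s['qpos'],s['wrist_force'],s['finger_gap'])
im=bot.capture('wrist')
r=bot.cut_out('wrist','cover_handle');print([(d['p'],d['bbox']) for d in r])
cv2.imwrite('pics/w1.png',im[:,:,::-1])
E
```

```text
0.9 [0.21492307 0.47893235 0.24827495] [[0.409, -0.0, -0.912], [0.912, -0.0, 0.409], [-0.0, -1.0, -0.0]] [ 1.14899771e+00  2.38183386e-01 -1.35256250e-02  1.31919556e+00
 -3.46085050e-05  1.57077440e+00] [-0.65539248  0.7981384  -0.64688494] 0.08542743462254541
[(0.45, [222.8, 371.6, 327.5, 448.4])]
```

View pics/w1.png

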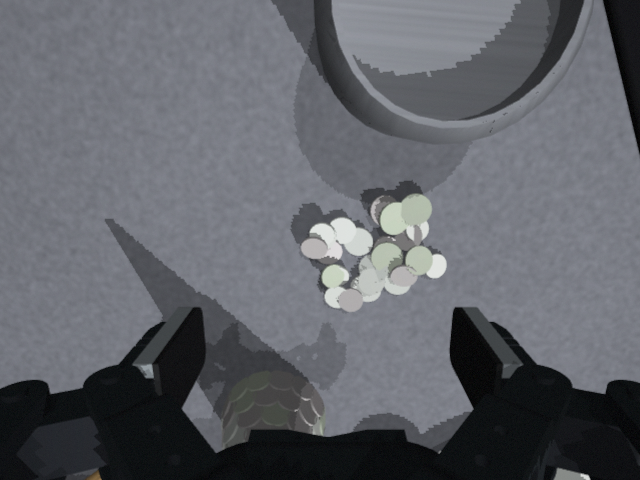

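The picture shows the pad jaws, a bowl and shell discs at the start pose, with the clad cone just below the gripper at about (273,410); the moves were refused because each row needs every key. I'll resend, a little higher to clear the cone.

Request:
{"op": "step_arm", "data": {
  "commands": [
    {"fingers": 0.0854, "tx": 0, "ty": -0.02, "tz": 0, "roll": 0},
    {"fingers": 0.0854, "tx": -0.025, "ty": 0, "tz": -0.0303, "roll": 0},
    {"fingers": 0.0854, "tx": -0.025, "ty": 0, "tz": -0.0303, "roll": 0},
    {"fingers": 0.0854, "tx": -0.025, "ty": 0, "tz": -0.0303, "roll": 0},
    {"fingers": 0.0854, "tx": -0.025, "ty": 0, "tz": -0.0303, "roll": 0},
    {"fingers": 0.0854, "tx": -0.025, "ty": 0, "tz": -0.0303, "roll": 0},
    {"fingers": 0.0854, "tx": -0.025, "ty": 0, "tz": -0.0303, "roll": 0},
    {"fingers": 0.0854, "tx": -0.025, "ty": 0, "tz": -0.0303, "roll": 0},
    {"fingers": 0.0854, "tx": -0.025, "ty": 0, "tz": -0.0303, "roll": 0},
    {"fingers": 0.0854, "tx": -0.025, "ty": 0, "tz": -0.0303, "roll": 0},
    {"fingers": 0.0854, "tx": -0.025, "ty": 0, "tz": -0.0303, "roll": 0},
    {"fingers": 0.0854, "tx": -0.025, "ty": 0, "tz": -0.0303, "roll": 0},
    {"fingers": 0.0854, "tx": -0.025, "ty": 0, "tz": -0.0303, "roll": 0},
    {"fingers": 0.0854, "tx": -0.025, "ty": 0, "tz": -0.0303, "roll": 0},
    {"fingers": 0.0854, "tx": -0.026, "ty": 0, "tz": -0.031, "roll": 0},
    {"fingers": 0.05, "tx": 0, "ty": 0, "tz": 0, "roll": 1},
    {"fingers": 0.05, "tx": 0, "ty": 0, "tz": 0, "roll": 1},
    {"fingers": 0.05, "tx": 0, "ty": 0, "tz": 0, "roll": 1},
    {"fingers": 0.05, "tx": 0, "ty": 0, "tz": 0, "roll": 1},
    {"fingers": 0.05, "tx": 0, "ty": 0, "tz": 0, "roll": 1}
  ]
}}

```text
time_s: 2.67
tool_pos: [0.4589, -0.0155, 0.2683]
eef_rot: [-0.673, 0.673, 0.216, -0.216]
wrist_force: [-0.3, -0.0, 0.5]
finger_gap: 0.05
```

Request:
{"op": "step_arm", "data": {
  "commands": [
    {"fingers": 0.05, "tx": 0, "ty": 0, "tz": 0, "roll": 1},
    {"fingers": 0.05, "tx": 0, "ty": 0, "tz": 0, "roll": 1},
    {"fingers": 0.05, "tx": 0, "ty": 0, "tz": 0, "roll": 1},
    {"fingers": 0.05, "tx": 0, "ty": 0, "tz": 0, "roll": 1},
    {"fingers": 0.05, "tx": 0, "ty": 0, "tz": 0, "roll": 1},
    {"fingers": 0.05, "tx": 0, "ty": 0, "tz": 0, "roll": 1},
    {"fingers": 0.05, "tx": 0, "ty": 0, "tz": 0, "roll": 0.13},
    {"fingers": 0.05, "tx": 0, "ty": 0, "tz": 0, "roll": 0}
  ]
}}

```text
time_s: 3.33
tool_pos: [0.4589, -0.0152, 0.2683]
eef_rot: [-0.707, 0.707, -0.005, 0.005]
wrist_force: [0.6, -0.1, -0.2]
finger_gap: 0.0497
```

```bash
python3 - <<'E'
from h import *
import cv2
s=bot.observe();print(s['time_s'],s['tool_pos'],rot(s['eef_rot']).round(3).tolist(),s['qpos'],s['wrist_force'],s['finger_gap'])
im=bot.capture('wrist')
r=bot.cut_out('wrist','cover_handle');print([(d['p'],d['bbox']) for d in r])
cv2.imwrite('pics/w2.png',im[:,:,::-1])
E
```

```text
3.3333 [ 0.45888451 -0.0152438   0.26833985] [[1.0, 0.0, 0.015], [-0.015, -0.0, 1.0], [0.0, -1.0, -0.0]] [-3.31469724e-02  1.18623236e-01 -1.12793622e-01  1.33932201e+00
 -9.51726088e-05  1.55216899e+00] [ 0.60077045 -0.10965706 -0.17007274] 0.0496703059867469
[(0.73, [319.6, 130.7, 594.4, 307.6]), (0.61, [385.1, 327.6, 408.8, 402.0])]
```

View pics/w2.png

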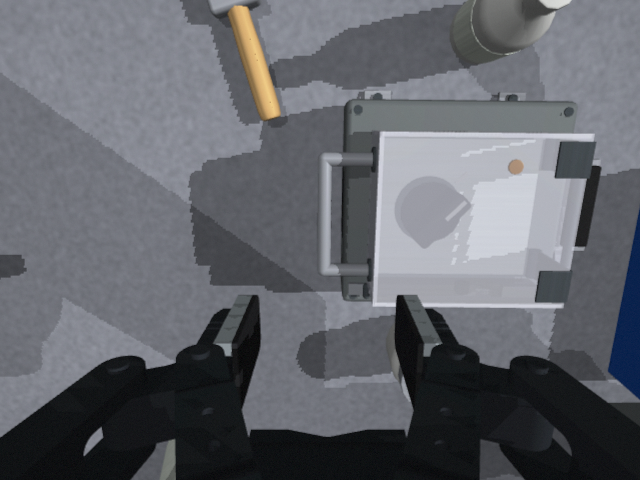

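The wrist view shows the handle bar from (327,155) to (326,271), the box top's front edge from (346,102) to (343,300), and the knob at about (432,212).

```bash
python3 - <<'E'
from h import *
K,C=cam('wrist')
for n,u,v,z in [('h1',327,155,.092),('h2',326,271,.092),('c1',346,102,.06),('c2',576,103,.06),('c3',343,300,.06),('knobflange',432,211,.075),('j',400,360,.075)]: print(n,onz(K,C,(u,v),z).round(4))
print(pix(K,C,bot.observe()['tool_pos']))
# scene check of handle
K,C=cam('scene')
f=lambda x,y,z:onz(K,C,(210+x/4,180+y/4),z).round(4)
for n,x,y,z in [('h1',548,211,.092),('h2',458,145,.092),('c_bl',290,395,.06),('c_fl',551,300,.06),('c_br',148,252,.06)]:print(n,f(x,y,z))
E
```

```text
h1 [0.4601 0.031  0.092 ]
h2 [ 0.4582 -0.057   0.092 ]
c1 [0.4751 0.0682 0.06  ]
c2 [0.6508 0.0653 0.06  ]
c3 [ 0.4725 -0.0958  0.06  ]
knobflange [ 0.5417 -0.0144  0.075 ]
j [ 0.5214 -0.1463  0.075 ]
[324.88339458 335.33188453]
h1 [0.4587 0.0348 0.092 ]
h2 [ 0.4608 -0.0521  0.092 ]
c_bl [0.6492 0.0643 0.06  ]
c_fl [0.4817 0.0708 0.06  ]
c_br [ 0.6496 -0.0941  0.06  ]
```

Request:
{"op": "step_arm", "data": {
  "commands": [
    {"fingers": 0.024, "tx": 0, "ty": 0.03, "tz": 0, "roll": 0},
    {"fingers": 0.024, "tx": 0, "ty": 0.03, "tz": 0, "roll": 0},
    {"fingers": 0.024, "tx": 0, "ty": 0.02, "tz": 0, "roll": 0},
    {"fingers": 0.024, "tx": 0, "ty": 0.02, "tz": 0, "roll": 0},
    {"fingers": 0.024, "tx": 0, "ty": 0.02, "tz": 0, "roll": 0},
    {"fingers": 0.024, "tx": 0, "ty": 0.02, "tz": 0, "roll": 0},
    {"fingers": 0.024, "tx": 0, "ty": 0.01, "tz": 0, "roll": 0},
    {"fingers": 0.024, "tx": 0, "ty": 0.01, "tz": 0, "roll": 0},
    {"fingers": 0.024, "tx": 0, "ty": 0.01, "tz": 0, "roll": 0},
    {"fingers": 0.024, "tx": 0, "ty": 0.008, "tz": 0, "roll": 0},
    {"fingers": 0.024, "tx": 0, "ty": 0, "tz": 0, "roll": 0}
  ]
}}

```text
time_s: 4.35
tool_pos: [0.459, -0.0152, 0.0898]
eef_rot: [-0.707, 0.707, -0.005, 0.005]
wrist_force: [-1.6, 0.2, 3.8]
finger_gap: 0.0241
```

```bash
python3 - <<'E'
from h import *
import cv2
s=bot.observe();print(s['tool_pos'],s['wrist_force'],s['finger_gap'])
im=bot.capture('wrist')
cv2.imwrite('pics/w3.png',im[:,:,::-1])
E
```

```text
[ 0.45899304 -0.01524918  0.08980614] [-1.58945504  0.24557087  3.81974725] 0.024100884249226795
```

View pics/w3.png

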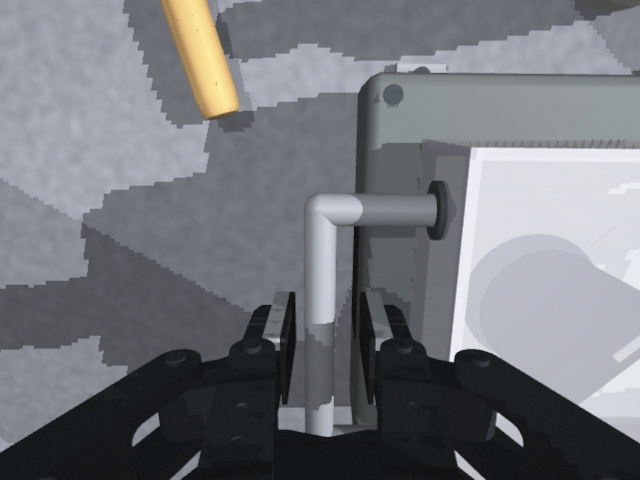

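The bar passes between the pads: its column is about 319 and the pads' inner edges are at 293 and 363. It sits 2–3 mm toward the left pad, so I'll shift and close.

Request:
{"op": "step_arm", "data": {
  "commands": [
    {"fingers": 0.024, "tx": -0.002, "ty": 0, "tz": 0, "roll": 0},
    {"fingers": 0.018, "tx": 0, "ty": 0, "tz": 0, "roll": 0},
    {"fingers": 0.014, "tx": 0, "ty": 0, "tz": 0, "roll": 0},
    {"fingers": 0.014, "tx": 0, "ty": 0, "tz": 0, "roll": 0}
  ],
  "newtons": 25
}}

```text
time_s: 4.73
tool_pos: [0.4569, -0.0152, 0.0904]
eef_rot: [-0.707, 0.707, -0.006, 0.006]
wrist_force: [0.2, 0.0, 0.1]
finger_gap: 0.014
```

Request:
{"op": "step_arm", "data": {
  "commands": [
    {"fingers": 0.0, "tx": 0, "ty": 0, "tz": 0, "roll": 0},
    {"fingers": 0.0, "tx": 0, "ty": 0, "tz": 0, "roll": 0},
    {"fingers": 0.0, "tx": 0, "ty": 0, "tz": 0, "roll": 0},
    {"fingers": 0.0, "tx": 0, "ty": 0, "tz": 0, "roll": 0}
  ]
}}

```text
time_s: 5.07
tool_pos: [0.4564, -0.0152, 0.0904]
eef_rot: [-0.707, 0.707, -0.006, 0.006]
wrist_force: [-4.3, 0.9, 4.7]
finger_gap: 0.0088
```

```bash
python3 - <<'E'
import numpy as np
t=np.r_[0,.05,.1,np.arange(.18,1.3,.08),1.3,1.37,1.44,1.5,1.55,1.6,1.64,1.67,1.7,1.72,1.735,1.75]
x=-176*(np.cos(t)-1)+30*np.sin(t);z=176*np.sin(t)+30*(np.cos(t)-1)
for a,b,c,d,e in zip(t[1:],np.diff(x),-np.diff(z),x[1:],z[1:]):print(round(a,3),b.round(1),c.round(1),d.round(1),e.round(1))
E
```

```text
0.05 1.7 -8.8 1.7 8.8
0.1 2.2 -8.7 3.9 17.4
0.18 4.3 -13.6 8.2 31.0
0.26 5.4 -13.2 13.6 44.2
0.34 6.5 -12.7 20.1 57.0
0.42 7.4 -12.2 27.5 69.2
0.5 8.4 -11.5 35.9 80.7
0.58 9.3 -10.8 45.2 91.5
0.66 10.1 -10.1 55.4 101.6
0.74 10.9 -9.2 66.3 110.8
0.82 11.6 -8.3 77.9 119.1
0.9 12.2 -7.4 90.1 126.5
0.98 12.8 -6.4 102.9 132.9
1.06 13.3 -5.3 116.1 138.2
1.14 13.6 -4.2 129.8 142.4
1.22 13.9 -3.1 143.7 145.6
1.3 14.1 -2.0 157.8 147.6
1.3 0.0 -0.0 157.8 147.6
1.37 12.5 -0.8 170.3 148.4
1.44 12.5 0.0 182.8 148.4
1.5 10.7 0.7 193.5 147.7
1.55 8.9 1.1 202.3 146.6
1.6 8.8 1.5 211.1 145.0
1.64 7.0 1.5 218.1 143.5
1.67 5.2 1.3 223.3 142.2
1.7 5.1 1.5 228.4 140.7
1.72 3.4 1.1 231.8 139.6
1.735 2.5 0.9 234.4 138.7
1.75 2.5 0.9 236.9 137.8
```

Request:
{"op": "step_arm", "data": {
  "commands": [
    {"fingers": 0.0, "tx": 0.0017, "ty": -0.0088, "tz": 0, "roll": 0},
    {"fingers": 0.0, "tx": 0.0022, "ty": -0.0087, "tz": 0, "roll": 0},
    {"fingers": 0.0, "tx": 0, "ty": 0, "tz": 0, "roll": 0}
  ]
}}

```text
time_s: 5.32
tool_pos: [0.4605, -0.0153, 0.1091]
eef_rot: [-0.707, 0.707, -0.006, 0.006]
wrist_force: [-5.0, -1.6, -1.1]
finger_gap: 0.0091
```

Request:
{"op": "step_arm", "data": {
  "commands": [
    {"fingers": 0.0, "tx": 0.0038, "ty": -0.0136, "tz": 0, "roll": 0},
    {"fingers": 0.0, "tx": 0.0054, "ty": -0.0132, "tz": 0, "roll": 0},
    {"fingers": 0.0, "tx": 0.0065, "ty": -0.0127, "tz": 0, "roll": 0},
    {"fingers": 0.0, "tx": 0.0074, "ty": -0.0122, "tz": 0, "roll": 0},
    {"fingers": 0.0, "tx": 0.0084, "ty": -0.0115, "tz": 0, "roll": 0},
    {"fingers": 0.0, "tx": 0.0093, "ty": -0.0108, "tz": 0, "roll": 0},
    {"fingers": 0.0, "tx": 0, "ty": 0, "tz": 0, "roll": 0}
  ]
}}

```text
time_s: 5.9
tool_pos: [0.5015, -0.0163, 0.1843]
eef_rot: [-0.707, 0.707, -0.006, 0.006]
wrist_force: [-12.7, -2.3, 7.0]
finger_gap: 0.0088
```

Request:
{"op": "step_arm", "data": {
  "commands": [
    {"fingers": 0.0, "tx": -0.0015, "ty": -0.0015, "tz": 0, "roll": 0},
    {"fingers": 0.0, "tx": 0, "ty": 0, "tz": 0, "roll": 0}
  ]
}}

```text
time_s: 6.07
tool_pos: [0.5009, -0.0163, 0.184]
eef_rot: [-0.707, 0.707, -0.005, 0.007]
wrist_force: [0.7, -3.0, -4.6]
finger_gap: 0.0091
```

Request:
{"op": "step_arm", "data": {
  "commands": [
    {"fingers": 0.0, "tx": 0.0101, "ty": -0.0101, "tz": 0, "roll": 0},
    {"fingers": 0.0, "tx": 0.0109, "ty": -0.0092, "tz": 0, "roll": 0},
    {"fingers": 0.0, "tx": 0.0116, "ty": -0.0083, "tz": 0, "roll": 0},
    {"fingers": 0.0, "tx": 0.0122, "ty": -0.0074, "tz": 0, "roll": 0},
    {"fingers": 0.0, "tx": 0.0128, "ty": -0.0064, "tz": 0, "roll": 0},
    {"fingers": 0.0, "tx": 0, "ty": 0, "tz": 0, "roll": 0}
  ]
}}

```text
time_s: 6.57
tool_pos: [0.5593, -0.0175, 0.2269]
eef_rot: [-0.707, 0.708, -0.005, 0.007]
wrist_force: [-8.7, -3.6, 10.5]
finger_gap: 0.0085
```

Request:
{"op": "step_arm", "data": {
  "commands": [
    {"fingers": 0.0, "tx": -0.0008, "ty": -0.0017, "tz": -0.0006, "roll": 0},
    {"fingers": 0.0, "tx": 0.0133, "ty": -0.0056, "tz": -0.0001, "roll": 0},
    {"fingers": 0.0, "tx": 0.0136, "ty": -0.0046, "tz": -0.0001, "roll": 0},
    {"fingers": 0.0, "tx": 0.0138, "ty": -0.0035, "tz": -0.0001, "roll": 0},
    {"fingers": 0.0, "tx": 0.014, "ty": -0.0024, "tz": -0.0001, "roll": 0},
    {"fingers": 0.0, "tx": 0, "ty": 0, "tz": 0, "roll": 0}
  ]
}}

```text
time_s: 7.07
tool_pos: [0.6135, -0.0189, 0.2431]
eef_rot: [-0.707, 0.707, -0.005, 0.006]
wrist_force: [-3.5, -2.0, 4.6]
finger_gap: 0.009
```

Request:
{"op": "step_arm", "data": {
  "commands": [
    {"fingers": 0.0, "tx": 0.0122, "ty": -0.0012, "tz": 0, "roll": 0},
    {"fingers": 0.0, "tx": 0.0125, "ty": 0.0, "tz": 0, "roll": 0},
    {"fingers": 0.0, "tx": 0.0107, "ty": 0.0006, "tz": 0, "roll": 0},
    {"fingers": 0.0, "tx": 0.0089, "ty": 0.001, "tz": 0, "roll": 0},
    {"fingers": 0.0, "tx": 0.0088, "ty": 0.0014, "tz": 0, "roll": 0},
    {"fingers": 0.0, "tx": 0, "ty": 0, "tz": 0, "roll": 0}
  ]
}}

```text
time_s: 7.57
tool_pos: [0.666, -0.0201, 0.2407]
eef_rot: [-0.707, 0.707, -0.006, 0.006]
wrist_force: [-2.2, -3.8, 2.9]
finger_gap: 0.0088
```

Request:
{"op": "step_arm", "data": {
  "commands": [
    {"fingers": 0.0, "tx": 0.007, "ty": 0.0015, "tz": -0.0003, "roll": 0},
    {"fingers": 0.0, "tx": 0.0055, "ty": 0.0014, "tz": -0.0003, "roll": 0},
    {"fingers": 0.0, "tx": 0.005, "ty": 0.0015, "tz": -0.0003, "roll": 0},
    {"fingers": 0.0, "tx": 0.0035, "ty": 0.001, "tz": 0, "roll": 0},
    {"fingers": 0.0, "tx": 0.0025, "ty": 0.0009, "tz": 0, "roll": 0},
    {"fingers": 0.0, "tx": 0.001, "ty": 0, "tz": 0, "roll": 0},
    {"fingers": 0.0, "tx": 0, "ty": 0, "tz": 0, "roll": 0}
  ]
}}

```text
time_s: 8.15
tool_pos: [0.6892, -0.0208, 0.2343]
eef_rot: [0.707, -0.707, 0.006, -0.006]
wrist_force: [-2.0, -0.4, 2.7]
finger_gap: 0.0088
```

```bash
python3 - <<'E'
from h import *
import cv2
s=bot.observe();print(s['tool_pos'],s['wrist_force'],s['finger_gap'])
for c in('scene','top'):
    bot.capture(c)
    for t in('stay_foot','cover','control_box'):
        print(c,t,[(round(float(d['p']),2),d['bbox'],np.argwhere(d['pixels']).mean(0)[::-1].round(1).tolist()) for d in bot.cut_out(c,t)])
a=bot.capture('scene')[130:310,220:380];b=bot.capture('top')[100:300,280:420]
cv2.imwrite('pics/c4.png',np.hstack([cv2.resize(a,(400,450)),cv2.resize(b,(390,450))])[:,:,::-1])
E
```

```text
[ 0.68923964 -0.02078283  0.23433547] [-1.96592009 -0.38126216  2.71311308] 0.00878141117409831
scene stay_foot [(0.53, [223.1, 197.6, 347.2, 301.7], [280.7, 249.3])]
scene cover [(0.83, [227.9, 193.3, 282.8, 280.8], [253.9, 237.0])]
scene control_box [(0.86, [222.6, 196.1, 349.8, 300.1], [280.7, 249.3])]
top stay_foot []
top cover []
top control_box []
```

View pics/c4.png

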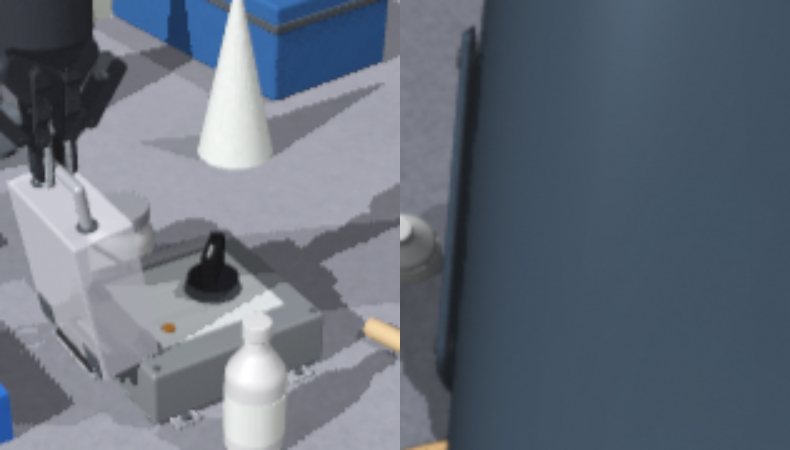

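The scene crop shows the cover standing open in the grip, with the knob clear and the stay hidden behind the box; the arm covers the top view. I'll go 3 mm further, then ease back and feel for the stay.

Request:
{"op": "step_arm", "data": {
  "commands": [
    {"fingers": 0.0, "tx": 0.0015, "ty": 0.0005, "tz": 0, "roll": 0},
    {"fingers": 0.0, "tx": 0.0015, "ty": 0.0005, "tz": 0, "roll": 0},
    {"fingers": 0.0, "tx": 0, "ty": 0, "tz": 0, "roll": 0},
    {"fingers": 0.0, "tx": 0, "ty": 0, "tz": 0, "roll": 0},
    {"fingers": 0.0, "tx": 0, "ty": 0, "tz": 0, "roll": 0}
  ]
}}

```text
time_s: 9.07
tool_pos: [0.6923, -0.0209, 0.2334]
eef_rot: [0.707, -0.707, 0.006, -0.006]
wrist_force: [-0.8, 0.6, 2.7]
finger_gap: 0.0089
```

Request:
{"op": "step_arm", "data": {
  "commands": [
    {"fingers": 0.0, "tx": -0.003, "ty": -0.0009, "tz": 0, "roll": 0},
    {"fingers": 0.0, "tx": -0.003, "ty": -0.0009, "tz": 0, "roll": 0},
    {"fingers": 0.0, "tx": -0.003, "ty": -0.0009, "tz": 0, "roll": 0},
    {"fingers": 0.0, "tx": -0.003, "ty": -0.0008, "tz": 0, "roll": 0},
    {"fingers": 0.0, "tx": 0, "ty": 0, "tz": 0, "roll": 0},
    {"fingers": 0.0, "tx": 0, "ty": 0, "tz": 0, "roll": 0}
  ]
}}

```text
time_s: 9.57
tool_pos: [0.68, -0.0207, 0.2373]
eef_rot: [0.707, -0.707, 0.006, -0.006]
wrist_force: [-0.9, 2.5, 3.2]
finger_gap: 0.0092
```

Request:
{"op": "step_arm", "data": {
  "commands": [
    {"fingers": 0.0, "tx": -0.002, "ty": -0.0005, "tz": 0, "roll": 0},
    {"fingers": 0.0, "tx": -0.0015, "ty": -0.0004, "tz": 0, "roll": 0},
    {"fingers": 0.0, "tx": 0, "ty": 0, "tz": 0, "roll": 0},
    {"fingers": 0.0, "tx": 0, "ty": 0, "tz": 0, "roll": 0}
  ]
}}

```text
time_s: 9.9
tool_pos: [0.6769, -0.0206, 0.2381]
eef_rot: [0.707, -0.707, 0.005, -0.006]
wrist_force: [0.7, 3.4, 6.2]
finger_gap: 0.0091
```

Request:
{"op": "step_arm", "data": {
  "commands": [
    {"fingers": 0.0, "tx": -0.001, "ty": -0.0002, "tz": 0, "roll": 0},
    {"fingers": 0.0, "tx": 0, "ty": 0, "tz": 0, "roll": 0},
    {"fingers": 0.0, "tx": 0, "ty": 0, "tz": 0, "roll": 0}
  ]
}}

```text
time_s: 10.15
tool_pos: [0.6761, -0.0206, 0.2383]
eef_rot: [0.707, -0.707, 0.005, -0.006]
wrist_force: [1.4, 3.6, 5.8]
finger_gap: 0.0085
```

Request:
{"op": "step_arm", "data": {
  "commands": [
    {"fingers": 0.0, "tx": -0.001, "ty": -0.0002, "tz": 0, "roll": 0},
    {"fingers": 0.0, "tx": 0, "ty": 0, "tz": 0, "roll": 0},
    {"fingers": 0.0, "tx": 0, "ty": 0, "tz": 0, "roll": 0}
  ]
}}

```text
time_s: 10.4
tool_pos: [0.6753, -0.0205, 0.2386]
eef_rot: [0.707, -0.707, 0.005, -0.006]
wrist_force: [2.6, 2.4, 5.5]
finger_gap: 0.0089
```

Request:
{"op": "step_arm", "data": {
  "commands": [
    {"fingers": 0.0, "tx": -0.001, "ty": -0.0003, "tz": 0, "roll": 0},
    {"fingers": 0.0, "tx": 0, "ty": 0, "tz": 0, "roll": 0},
    {"fingers": 0.0, "tx": 0, "ty": 0, "tz": 0, "roll": 0}
  ]
}}

```text
time_s: 10.65
tool_pos: [0.6744, -0.0205, 0.2388]
eef_rot: [0.707, -0.707, 0.005, -0.006]
wrist_force: [2.3, 3.0, 5.5]
finger_gap: 0.0089
```

```bash
python3 - <<'E'
from h import *
import cv2
im=bot.capture('scene');K,C=cam('scene')
u=pix(K,C,np.array([.588,-.0855,.063]));print(u,pix(K,C,np.array([.585,-.0855,.067])))
x0,y0=int(u[0])-40,int(u[1])-50
cv2.imwrite('pics/c5.png',cv2.resize(im[y0:y0+70,x0:x0+80],(640,560),interpolation=cv2.INTER_CUBIC)[:,:,::-1]);print(x0,y0)
cv2.imwrite('pics/full5.png',im[:,:,::-1]);cv2.imwrite('pics/w5.png',bot.capture('wrist')[:,:,::-1])
E
```

```text
[271.91564699 235.68659031] [272.96626107 233.89384793]
231 185
```

View pics/c5.png

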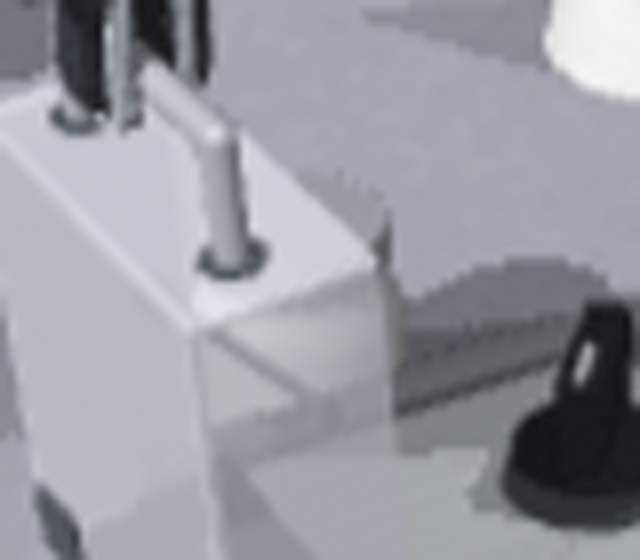

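The crop shows the stay as a dark diagonal through the cover, ending at about crop (310,395), i.e. pixel (270,234). The predicted notch position is (272,236), so this agrees. I'll confirm by feel.

Request:
{"op": "step_arm", "data": {
  "commands": [
    {"fingers": 0.0, "tx": -0.0015, "ty": -0.0004, "tz": 0, "roll": 0},
    {"fingers": 0.0, "tx": 0, "ty": 0, "tz": 0, "roll": 0},
    {"fingers": 0.0, "tx": 0, "ty": 0, "tz": 0, "roll": 0}
  ]
}}

```text
time_s: 11.0
tool_pos: [0.6731, -0.0204, 0.2392]
eef_rot: [0.707, -0.707, 0.005, -0.007]
wrist_force: [5.0, 3.7, 4.9]
finger_gap: 0.0089
```

Request:
{"op": "step_arm", "data": {
  "commands": [
    {"fingers": 0.0, "tx": 0.001, "ty": 0.0002, "tz": 0, "roll": 0},
    {"fingers": 0.012, "tx": 0, "ty": 0, "tz": 0, "roll": 0},
    {"fingers": 0.016, "tx": 0, "ty": 0, "tz": 0, "roll": 0},
    {"fingers": 0.022, "tx": 0, "ty": 0, "tz": 0, "roll": 0},
    {"fingers": 0.024, "tx": 0, "ty": 0, "tz": 0, "roll": 0},
    {"fingers": 0.024, "tx": 0, "ty": 0, "tz": 0, "roll": 0},
    {"fingers": 0.024, "tx": 0, "ty": 0, "tz": 0, "roll": 0},
    {"fingers": 0.024, "tx": 0, "ty": 0, "tz": 0, "roll": 0}
  ]
}}

```text
time_s: 11.67
tool_pos: [0.673, -0.0208, 0.2386]
eef_rot: [-0.707, 0.707, -0.006, 0.006]
wrist_force: [0.4, -0.1, 0.1]
finger_gap: 0.0239
```

```bash
python3 - <<'E'
from h import *
import cv2
s=bot.observe();print(s['tool_pos'],s['wrist_force'])
im=bot.capture('wrist');cv2.imwrite('pics/w6.png',im[200:480,150:500][:,:,::-1])
E
```

```text
[ 0.67298983 -0.02077544  0.23860126] [ 0.37109616 -0.14479002  0.09905156]
```

View pics/w6.png

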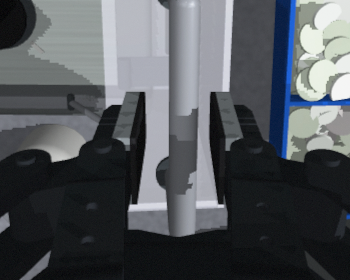

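The bar sits midway between the opened pads with zero wrist force, so the cover rests on the stay. I'll retract upward and go over to the knob.

Request:
{"op": "step_arm", "data": {
  "commands": [
    {"fingers": 0.024, "tx": 0, "ty": -0.005, "tz": 0, "roll": 0},
    {"fingers": 0.024, "tx": 0, "ty": -0.01, "tz": 0, "roll": 0},
    {"fingers": 0.024, "tx": 0, "ty": -0.02, "tz": 0, "roll": 0},
    {"fingers": 0.024, "tx": 0, "ty": -0.025, "tz": 0, "roll": 0},
    {"fingers": 0.04, "tx": -0.022, "ty": 0, "tz": 0.0007, "roll": 0},
    {"fingers": 0.04, "tx": -0.022, "ty": 0, "tz": 0.0007, "roll": 0},
    {"fingers": 0.04, "tx": -0.022, "ty": 0, "tz": 0.0007, "roll": 0},
    {"fingers": 0.04, "tx": -0.022, "ty": 0, "tz": 0.0007, "roll": 0},
    {"fingers": 0.04, "tx": -0.022, "ty": 0, "tz": 0.0007, "roll": 0},
    {"fingers": 0.04, "tx": -0.022, "ty": 0, "tz": 0.0008, "roll": 0},
    {"fingers": 0.04, "tx": 0, "ty": 0, "tz": 0, "roll": -1},
    {"fingers": 0.04, "tx": 0, "ty": 0, "tz": 0, "roll": -1},
    {"fingers": 0.04, "tx": 0, "ty": 0, "tz": 0, "roll": -1},
    {"fingers": 0.04, "tx": 0, "ty": 0, "tz": 0, "roll": -1},
    {"fingers": 0.04, "tx": 0, "ty": 0, "tz": 0, "roll": -1},
    {"fingers": 0.04, "tx": 0, "ty": 0, "tz": 0, "roll": -1},
    {"fingers": 0.04, "tx": 0, "ty": 0, "tz": 0, "roll": -1},
    {"fingers": 0.04, "tx": 0, "ty": 0, "tz": 0, "roll": -1},
    {"fingers": 0.04, "tx": 0, "ty": 0, "tz": 0, "roll": -1},
    {"fingers": 0.04, "tx": 0, "ty": 0, "tz": 0, "roll": -1}
  ]
}}

```text
time_s: 13.38
tool_pos: [0.5414, -0.0142, 0.2999]
eef_rot: [-0.614, 0.615, 0.35, -0.35]
wrist_force: [-0.2, -0.1, 0.4]
finger_gap: 0.0403
```

Request:
{"op": "step_arm", "data": {
  "commands": [
    {"fingers": 0.04, "tx": 0, "ty": 0, "tz": 0, "roll": -1},
    {"fingers": 0.04, "tx": 0, "ty": 0, "tz": 0, "roll": -1},
    {"fingers": 0.04, "tx": 0, "ty": 0, "tz": 0, "roll": -1},
    {"fingers": 0.04, "tx": 0, "ty": 0, "tz": 0, "roll": -1},
    {"fingers": 0.04, "tx": 0, "ty": 0, "tz": 0, "roll": -1},
    {"fingers": 0.04, "tx": 0, "ty": 0, "tz": 0, "roll": -1},
    {"fingers": 0.04, "tx": 0, "ty": 0, "tz": 0, "roll": -1},
    {"fingers": 0.04, "tx": 0, "ty": 0, "tz": 0, "roll": -1},
    {"fingers": 0.04, "tx": 0, "ty": 0, "tz": 0, "roll": -1},
    {"fingers": 0.04, "tx": 0, "ty": 0, "tz": 0, "roll": -1},
    {"fingers": 0.04, "tx": 0, "ty": 0, "tz": 0, "roll": -1},
    {"fingers": 0.04, "tx": 0, "ty": 0, "tz": 0, "roll": -1},
    {"fingers": 0.04, "tx": 0, "ty": 0, "tz": 0, "roll": -0.5},
    {"fingers": 0.04, "tx": 0, "ty": 0.03, "tz": 0, "roll": 0},
    {"fingers": 0.04, "tx": 0, "ty": 0.03, "tz": 0, "roll": 0},
    {"fingers": 0.04, "tx": 0, "ty": 0.03, "tz": 0, "roll": 0},
    {"fingers": 0.04, "tx": 0, "ty": 0, "tz": 0, "roll": 0}
  ]
}}

```text
time_s: 14.8
tool_pos: [0.5388, -0.0142, 0.2048]
eef_rot: [0.278, -0.274, -0.65, 0.652]
wrist_force: [-0.3, 0.1, -1.0]
finger_gap: 0.0402
```

```bash
python3 - <<'E'
from h import *
import cv2
s=bot.observe();print(s['time_s'],s['tool_pos'],rot(s['eef_rot']).round(3).tolist(),s['qpos'].round(3) ,s['wrist_force'])
im=bot.capture('wrist');cv2.imwrite('pics/w7.png',im[:,:,::-1])
K,C=cam('wrist',s)
for d in bot.cut_out('wrist','selector'):
    m=d['pixels'];print(d['p'],d['bbox'],m.sum())
for q in [(.541,-.0145,.109),(.541,-.0145,.075)]: print(pix(K,C,np.array(q)).round(1))
E
```

```text
14.8 [ 0.53876493 -0.01416004  0.2047681 ] [[-0.695, -0.007, -0.719], [0.719, 0.0, -0.695], [0.005, -1.0, 0.005]] [-0.026  0.285 -0.062  1.231 -0.    -0.795] [-0.2887324   0.05846107 -0.97908463]
0.94 [287.6, 204.2, 363.7, 292.2] 4594
[324.7 254.5]
[324.8 238.3]
```

View pics/w7.png

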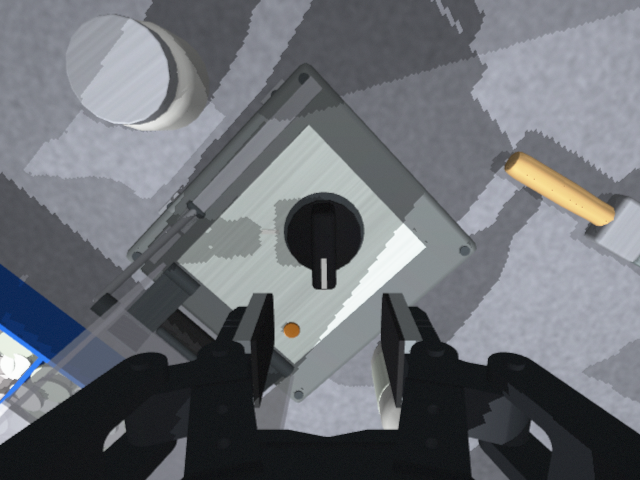

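The view shows the knob's flange centred at about (324,232), its bar vertical in the image (pointer end at (323,290)), and the stay at (100,300)–(195,210), still propping the cover. The knob is 2 mm to the left and about 2 mm up from the tool axis.

Request:
{"op": "step_arm", "data": {
  "commands": [
    {"fingers": 0.03, "tx": -0.002, "ty": 0.02, "tz": 0.002, "roll": 0},
    {"fingers": 0.03, "tx": 0, "ty": 0.025, "tz": 0, "roll": 0},
    {"fingers": 0.03, "tx": 0, "ty": 0.025, "tz": 0, "roll": 0},
    {"fingers": 0.03, "tx": 0, "ty": 0.015, "tz": 0, "roll": 0},
    {"fingers": 0.03, "tx": 0, "ty": 0.01, "tz": 0, "roll": 0},
    {"fingers": 0.03, "tx": 0, "ty": 0.005, "tz": 0, "roll": 0},
    {"fingers": 0.03, "tx": 0, "ty": 0, "tz": 0, "roll": 0},
    {"fingers": 0.03, "tx": 0, "ty": 0, "tz": 0, "roll": 0}
  ],
  "newtons": 20
}}

```text
time_s: 15.57
tool_pos: [0.5422, -0.0171, 0.1101]
eef_rot: [-0.275, 0.277, 0.651, -0.651]
wrist_force: [0.8, -0.4, -0.2]
finger_gap: 0.03
```

```bash
python3 - <<'E'
from h import *
import cv2
s=bot.observe();print(s['time_s'],s['tool_pos'],rot(s['eef_rot']).round(3).tolist(),s['wrist_force'])
im=bot.capture('wrist');cv2.imwrite('pics/w8.png',im[:,:,::-1])
E
```

```text
15.5667 [ 0.54216795 -0.01708153  0.11013696] [[-0.695, 0.002, -0.719], [0.719, -0.0, -0.695], [-0.001, -1.0, -0.001]] [ 0.79474959 -0.41917811 -0.24824877]
```

View pics/w8.png

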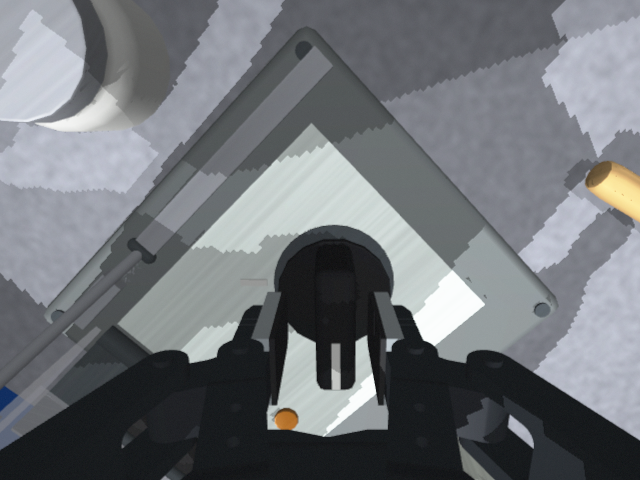

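The picture shows the bar between the pads, centred at column 336 with the flange spanning 274–393, so the knob is about 3 mm to the right. The foot of the stay is in its notch at (150,255).

```bash
python3 - <<'E'
from h import *
s=bot.observe();K,C=cam('wrist',s);Rm=rot(s['eef_rot'])
for n,u,v,z in[('flL',274,283,.075),('flR',393,283,.075),('flTop',333,227,.075),('barend',336,389,.107),('barfar',336,242,.107)]:
    p=onz(K,C,(u,v),z);print(n,p.round(4),(Rm.T@(p-s['tool_pos'])*1e3).round(1))
E
```

```text
flL [ 0.5544 -0.0373  0.075 ] [-22.9  35.2   5.3]
flR [ 0.5201 -0.0019  0.075 ] [26.4 35.1  5.4]
flTop [ 0.5203 -0.0364  0.075 ] [ 1.4 35.2 29.3]
barend [5.569e-01 3.000e-04 1.070e-01] [  2.3   3.2 -22.6]
barfar [ 0.5176 -0.0382  0.107 ] [ 1.9  3.1 32.3]
```

Request:
{"op": "step_arm", "data": {
  "commands": [
    {"fingers": 0.03, "tx": 0.002, "ty": 0.0, "tz": 0.0003, "roll": 0},
    {"fingers": 0.03, "tx": 0, "ty": 0.006, "tz": 0, "roll": 0},
    {"fingers": 0.018, "tx": 0, "ty": 0.005, "tz": 0, "roll": 0},
    {"fingers": 0.018, "tx": 0, "ty": 0, "tz": 0, "roll": 0},
    {"fingers": 0.018, "tx": 0, "ty": 0, "tz": 0, "roll": 0},
    {"fingers": 0.018, "tx": 0, "ty": 0, "tz": 0, "roll": 0}
  ]
}}

```text
time_s: 16.12
tool_pos: [0.5395, -0.0158, 0.0976]
eef_rot: [0.276, -0.276, -0.651, 0.651]
wrist_force: [-0.4, -0.1, -0.1]
finger_gap: 0.0183
```

Request:
{"op": "step_arm", "data": {
  "commands": [
    {"fingers": 0.018, "tx": 0, "ty": 0.002, "tz": 0, "roll": 0},
    {"fingers": 0.018, "tx": 0, "ty": 0.001, "tz": 0, "roll": 0},
    {"fingers": 0.018, "tx": 0, "ty": 0, "tz": 0, "roll": 0},
    {"fingers": 0.018, "tx": 0, "ty": 0, "tz": 0, "roll": 0}
  ]
}}

```text
time_s: 16.45
tool_pos: [0.5395, -0.0158, 0.0946]
eef_rot: [0.276, -0.276, -0.651, 0.651]
wrist_force: [0.3, -0.6, -0.2]
finger_gap: 0.0176
```

Request:
{"op": "step_arm", "data": {
  "commands": [
    {"fingers": 0.018, "tx": 0, "ty": 0.001, "tz": 0, "roll": 0},
    {"fingers": 0.018, "tx": 0, "ty": 0.001, "tz": 0, "roll": 0},
    {"fingers": 0.018, "tx": 0, "ty": 0, "tz": 0, "roll": 0},
    {"fingers": 0.018, "tx": 0, "ty": 0, "tz": 0, "roll": 0}
  ]
}}

```text
time_s: 16.78
tool_pos: [0.5395, -0.0158, 0.0926]
eef_rot: [0.276, -0.276, -0.651, 0.651]
wrist_force: [-0.3, 0.1, -0.3]
finger_gap: 0.018
```

Request:
{"op": "step_arm", "data": {
  "commands": [
    {"fingers": 0.018, "tx": 0, "ty": 0.001, "tz": 0, "roll": 0},
    {"fingers": 0.018, "tx": 0, "ty": 0, "tz": 0, "roll": 0},
    {"fingers": 0.018, "tx": 0, "ty": 0, "tz": 0, "roll": 0}
  ]
}}

```text
time_s: 17.03
tool_pos: [0.5397, -0.0158, 0.0922]
eef_rot: [-0.276, 0.276, 0.651, -0.651]
wrist_force: [-1.6, -0.5, 6.8]
finger_gap: 0.0179
```

Request:
{"op": "step_arm", "data": {
  "commands": [
    {"fingers": 0.018, "tx": 0, "ty": 0.001, "tz": 0, "roll": 0},
    {"fingers": 0.018, "tx": 0, "ty": 0, "tz": 0, "roll": 0},
    {"fingers": 0.018, "tx": 0, "ty": 0, "tz": 0, "roll": 0}
  ]
}}

```text
time_s: 17.28
tool_pos: [0.5397, -0.0159, 0.0913]
eef_rot: [-0.276, 0.276, 0.651, -0.651]
wrist_force: [-1.8, -0.2, 7.0]
finger_gap: 0.0182
```

Request:
{"op": "step_arm", "data": {
  "commands": [
    {"fingers": 0.018, "tx": 0, "ty": 0.001, "tz": 0, "roll": 0},
    {"fingers": 0.018, "tx": 0, "ty": 0, "tz": 0, "roll": 0},
    {"fingers": 0.018, "tx": 0, "ty": 0, "tz": 0, "roll": 0}
  ]
}}

```text
time_s: 17.53
tool_pos: [0.5396, -0.0158, 0.0904]
eef_rot: [-0.276, 0.276, 0.651, -0.651]
wrist_force: [-2.7, -0.5, 7.5]
finger_gap: 0.0181
```

Request:
{"op": "step_arm", "data": {
  "commands": [
    {"fingers": 0.018, "tx": 0, "ty": 0.0005, "tz": 0, "roll": 0},
    {"fingers": 0.018, "tx": 0, "ty": 0, "tz": 0, "roll": 0},
    {"fingers": 0.018, "tx": 0, "ty": 0, "tz": 0, "roll": 0}
  ]
}}

```text
time_s: 17.78
tool_pos: [0.5397, -0.0158, 0.0899]
eef_rot: [-0.276, 0.276, 0.651, -0.651]
wrist_force: [-2.3, -0.6, 7.9]
finger_gap: 0.0182
```

Request:
{"op": "step_arm", "data": {
  "commands": [
    {"fingers": 0.018, "tx": 0, "ty": 0.0005, "tz": 0, "roll": 0},
    {"fingers": 0.018, "tx": 0, "ty": 0, "tz": 0, "roll": 0},
    {"fingers": 0.018, "tx": 0, "ty": 0, "tz": 0, "roll": 0}
  ]
}}

```text
time_s: 18.03
tool_pos: [0.5397, -0.0158, 0.0894]
eef_rot: [-0.276, 0.276, 0.651, -0.651]
wrist_force: [-1.8, -0.9, 9.1]
finger_gap: 0.0179
```

Request:
{"op": "step_arm", "data": {
  "commands": [
    {"fingers": 0.018, "tx": 0, "ty": 0.0005, "tz": 0, "roll": 0},
    {"fingers": 0.018, "tx": 0, "ty": 0, "tz": 0, "roll": 0},
    {"fingers": 0.018, "tx": 0, "ty": 0, "tz": 0, "roll": 0}
  ]
}}

```text
time_s: 18.28
tool_pos: [0.5397, -0.0158, 0.089]
eef_rot: [-0.276, 0.276, 0.651, -0.651]
wrist_force: [-2.5, -0.4, 9.6]
finger_gap: 0.0175
```

Request:
{"op": "step_arm", "data": {
  "commands": [
    {"fingers": 0.018, "tx": 0, "ty": 0.0004, "tz": 0, "roll": 0},
    {"fingers": 0.018, "tx": 0, "ty": 0, "tz": 0, "roll": 0},
    {"fingers": 0.018, "tx": 0, "ty": 0, "tz": 0, "roll": 0}
  ]
}}

```text
time_s: 18.53
tool_pos: [0.5397, -0.0158, 0.0886]
eef_rot: [-0.276, 0.276, 0.651, -0.651]
wrist_force: [-2.5, 0.4, 9.0]
finger_gap: 0.0182
```

Request:
{"op": "step_arm", "data": {
  "commands": [
    {"fingers": 0.018, "tx": 0, "ty": 0.0005, "tz": 0, "roll": 0},
    {"fingers": 0.018, "tx": 0, "ty": 0, "tz": 0, "roll": 0},
    {"fingers": 0.018, "tx": 0, "ty": 0, "tz": 0, "roll": 0}
  ]
}}

```text
time_s: 18.78
tool_pos: [0.5397, -0.0158, 0.0881]
eef_rot: [-0.276, 0.276, 0.651, -0.651]
wrist_force: [-3.3, -0.6, 9.2]
finger_gap: 0.018
```

Request:
{"op": "step_arm", "data": {
  "commands": [
    {"fingers": 0.018, "tx": 0, "ty": 0.0004, "tz": 0, "roll": 0},
    {"fingers": 0.018, "tx": 0, "ty": 0, "tz": 0, "roll": 0},
    {"fingers": 0.018, "tx": 0, "ty": 0, "tz": 0, "roll": 0}
  ]
}}

```text
time_s: 19.03
tool_pos: [0.5396, -0.0158, 0.0877]
eef_rot: [-0.276, 0.276, 0.651, -0.651]
wrist_force: [-2.7, 0.2, 9.9]
finger_gap: 0.0178
```

Request:
{"op": "step_arm", "data": {
  "commands": [
    {"fingers": 0.018, "tx": 0, "ty": 0.0005, "tz": 0, "roll": 0},
    {"fingers": 0.018, "tx": 0, "ty": 0, "tz": 0, "roll": 0},
    {"fingers": 0.018, "tx": 0, "ty": 0, "tz": 0, "roll": 0}
  ]
}}

```text
time_s: 19.28
tool_pos: [0.5397, -0.0158, 0.0872]
eef_rot: [-0.276, 0.276, 0.651, -0.651]
wrist_force: [-2.9, 0.1, 9.9]
finger_gap: 0.0178
```

Request:
{"op": "step_arm", "data": {
  "commands": [
    {"fingers": 0.018, "tx": 0, "ty": 0.0004, "tz": 0, "roll": 0},
    {"fingers": 0.018, "tx": 0, "ty": 0, "tz": 0, "roll": 0},
    {"fingers": 0.018, "tx": 0, "ty": 0, "tz": 0, "roll": 0}
  ]
}}

```text
time_s: 19.53
tool_pos: [0.5396, -0.0158, 0.0868]
eef_rot: [-0.276, 0.276, 0.651, -0.651]
wrist_force: [-2.6, -0.2, 9.3]
finger_gap: 0.0179
```

Request:
{"op": "step_arm", "data": {
  "commands": [
    {"fingers": 0.018, "tx": 0, "ty": 0.0005, "tz": 0, "roll": 0},
    {"fingers": 0.018, "tx": 0, "ty": 0, "tz": 0, "roll": 0},
    {"fingers": 0.018, "tx": 0, "ty": 0, "tz": 0, "roll": 0}
  ]
}}

```text
time_s: 19.78
tool_pos: [0.5397, -0.0158, 0.0864]
eef_rot: [-0.276, 0.276, 0.651, -0.651]
wrist_force: [-2.8, -0.5, 9.9]
finger_gap: 0.0179
```

Request:
{"op": "step_arm", "data": {
  "commands": [
    {"fingers": 0.018, "tx": 0, "ty": 0.0004, "tz": 0, "roll": 0},
    {"fingers": 0.018, "tx": 0, "ty": 0, "tz": 0, "roll": 0},
    {"fingers": 0.018, "tx": 0, "ty": 0, "tz": 0, "roll": 0}
  ]
}}

```text
time_s: 20.03
tool_pos: [0.5397, -0.0158, 0.086]
eef_rot: [-0.276, 0.276, 0.651, -0.651]
wrist_force: [-2.9, -0.7, 10.1]
finger_gap: 0.018
```

Request:
{"op": "step_arm", "data": {
  "commands": [
    {"fingers": 0.018, "tx": 0, "ty": 0.0005, "tz": 0, "roll": 0},
    {"fingers": 0.018, "tx": 0, "ty": 0, "tz": 0, "roll": 0},
    {"fingers": 0.018, "tx": 0, "ty": 0, "tz": 0, "roll": 0}
  ]
}}

```text
time_s: 20.28
tool_pos: [0.5397, -0.0158, 0.0855]
eef_rot: [-0.276, 0.276, 0.651, -0.651]
wrist_force: [-3.5, -0.5, 10.7]
finger_gap: 0.0182
```

Request:
{"op": "step_arm", "data": {
  "commands": [
    {"fingers": 0.018, "tx": 0, "ty": 0.0004, "tz": 0, "roll": 0},
    {"fingers": 0.018, "tx": 0, "ty": 0, "tz": 0, "roll": 0},
    {"fingers": 0.018, "tx": 0, "ty": 0, "tz": 0, "roll": 0}
  ]
}}

```text
time_s: 20.53
tool_pos: [0.5396, -0.0158, 0.0851]
eef_rot: [-0.276, 0.276, 0.651, -0.651]
wrist_force: [-3.5, -0.3, 10.5]
finger_gap: 0.0182
```

Request:
{"op": "step_arm", "data": {
  "commands": [
    {"fingers": 0.018, "tx": 0, "ty": 0.0005, "tz": 0, "roll": 0},
    {"fingers": 0.018, "tx": 0, "ty": 0, "tz": 0, "roll": 0},
    {"fingers": 0.018, "tx": 0, "ty": 0, "tz": 0, "roll": 0}
  ]
}}

```text
time_s: 20.78
tool_pos: [0.5397, -0.0158, 0.0847]
eef_rot: [-0.276, 0.276, 0.651, -0.651]
wrist_force: [-3.7, 0.1, 11.7]
finger_gap: 0.0179
```

Request:
{"op": "step_arm", "data": {
  "commands": [
    {"fingers": 0.018, "tx": 0, "ty": 0.0004, "tz": 0, "roll": 0},
    {"fingers": 0.018, "tx": 0, "ty": 0, "tz": 0, "roll": 0},
    {"fingers": 0.018, "tx": 0, "ty": 0, "tz": 0, "roll": 0}
  ]
}}

```text
time_s: 21.03
tool_pos: [0.5397, -0.0158, 0.0843]
eef_rot: [-0.276, 0.276, 0.651, -0.651]
wrist_force: [-2.3, 0.5, 11.6]
finger_gap: 0.0183
```

Request:
{"op": "step_arm", "data": {
  "commands": [
    {"fingers": 0.018, "tx": 0, "ty": 0.0005, "tz": 0, "roll": 0},
    {"fingers": 0.018, "tx": 0, "ty": 0, "tz": 0, "roll": 0},
    {"fingers": 0.018, "tx": 0, "ty": 0, "tz": 0, "roll": 0}
  ]
}}

```text
time_s: 21.28
tool_pos: [0.5397, -0.0158, 0.0838]
eef_rot: [-0.276, 0.276, 0.651, -0.651]
wrist_force: [-3.3, 0.6, 11.7]
finger_gap: 0.0182
```

Request:
{"op": "step_arm", "data": {
  "commands": [
    {"fingers": 0.018, "tx": 0, "ty": 0.0004, "tz": 0, "roll": 0},
    {"fingers": 0.018, "tx": 0, "ty": 0, "tz": 0, "roll": 0},
    {"fingers": 0.018, "tx": 0, "ty": 0, "tz": 0, "roll": 0}
  ]
}}

```text
time_s: 21.53
tool_pos: [0.5397, -0.0158, 0.0835]
eef_rot: [-0.276, 0.276, 0.651, -0.651]
wrist_force: [-3.9, -1.5, 11.7]
finger_gap: 0.0182
```

Request:
{"op": "step_arm", "data": {
  "commands": [
    {"fingers": 0.018, "tx": 0, "ty": 0.0005, "tz": 0, "roll": 0},
    {"fingers": 0.018, "tx": 0, "ty": 0, "tz": 0, "roll": 0},
    {"fingers": 0.018, "tx": 0, "ty": 0, "tz": 0, "roll": 0}
  ]
}}

```text
time_s: 21.78
tool_pos: [0.5397, -0.0158, 0.0831]
eef_rot: [-0.276, 0.276, 0.651, -0.651]
wrist_force: [-4.3, -0.1, 13.7]
finger_gap: 0.0181
```

Request:
{"op": "step_arm", "data": {
  "commands": [
    {"fingers": 0.018, "tx": 0, "ty": 0.0004, "tz": 0, "roll": 0},
    {"fingers": 0.018, "tx": 0, "ty": 0, "tz": 0, "roll": 0},
    {"fingers": 0.018, "tx": 0, "ty": 0, "tz": 0, "roll": 0}
  ]
}}

```text
time_s: 22.03
tool_pos: [0.5397, -0.0158, 0.0831]
eef_rot: [-0.276, 0.276, 0.651, -0.651]
wrist_force: [-6.0, -0.1, 17.4]
finger_gap: 0.0178
```

Request:
{"op": "step_arm", "data": {
  "commands": [
    {"fingers": 0.0165, "tx": 0, "ty": -0.0003, "tz": 0, "roll": 0},
    {"fingers": 0.0155, "tx": 0, "ty": 0, "tz": 0, "roll": 0},
    {"fingers": 0.0155, "tx": 0, "ty": 0, "tz": 0, "roll": 0},
    {"fingers": 0.0155, "tx": 0, "ty": 0, "tz": 0, "roll": 0}
  ]
}}

```text
time_s: 22.37
tool_pos: [0.54, -0.0159, 0.0832]
eef_rot: [-0.275, 0.277, 0.651, -0.651]
wrist_force: [-4.8, 0.4, 14.4]
finger_gap: 0.0157
```

Request:
{"op": "step_arm", "data": {
  "commands": [
    {"fingers": 0.0145, "tx": 0, "ty": 0, "tz": 0, "roll": 0},
    {"fingers": 0.012, "tx": 0, "ty": 0, "tz": 0, "roll": 0},
    {"fingers": 0.01, "tx": 0, "ty": 0, "tz": 0, "roll": 0},
    {"fingers": 0.01, "tx": 0, "ty": 0, "tz": 0, "roll": 0}
  ]
}}

```text
time_s: 22.7
tool_pos: [0.5399, -0.0156, 0.0833]
eef_rot: [-0.275, 0.276, 0.651, -0.651]
wrist_force: [-4.5, 1.2, 15.4]
finger_gap: 0.0138
```

Request:
{"op": "step_arm", "data": {
  "commands": [
    {"fingers": 0.01, "tx": 0, "ty": 0, "tz": 0, "roll": 0.3},
    {"fingers": 0.01, "tx": 0, "ty": 0, "tz": 0, "roll": 0},
    {"fingers": 0.01, "tx": 0, "ty": 0, "tz": 0, "roll": 0}
  ]
}}

```text
time_s: 22.95
tool_pos: [0.5399, -0.0156, 0.0832]
eef_rot: [-0.286, 0.287, 0.647, -0.646]
wrist_force: [-5.3, 1.1, 15.5]
finger_gap: 0.0136
```

```bash
python3 -c "
from h import *
s=bot.observe();r=rot(s['eef_rot']);print(s['torque'],s['wrist_force'],np.degrees(np.arctan2(r[1,0],r[0,0])),s['qpos'][5])"
```

```text
[ 0.27814318  0.91466659 -0.10188506] [-5.26287237  1.10201607 15.50308908] 132.24849606405166 -0.7664840933158089
```

Request:
{"op": "step_arm", "data": {
  "commands": [
    {"fingers": 0.01, "tx": 0, "ty": 0, "tz": 0, "roll": 0.3},
    {"fingers": 0.01, "tx": 0, "ty": 0, "tz": 0, "roll": 0.4},
    {"fingers": 0.01, "tx": 0, "ty": 0, "tz": 0, "roll": 0}
  ]
}}

```text
time_s: 23.2
tool_pos: [0.5398, -0.0156, 0.0832]
eef_rot: [-0.31, 0.311, 0.636, -0.635]
wrist_force: [-4.4, 2.4, 15.4]
finger_gap: 0.0133
```

```bash
python3 -c "
from h import *
s=bot.observe();r=rot(s['eef_rot']);print(s['torque'],s['wrist_force'],np.degrees(np.arctan2(r[1,0],r[0,0])),s['qpos'][5])"
```

```text
[ 0.29779182  0.9229829  -0.05726168] [-4.42886176  2.42877241 15.40644045] 127.91905168488715 -0.6908700863320315
```

Request:
{"op": "step_arm", "data": {
  "commands": [
    {"fingers": 0.01, "tx": 0, "ty": 0, "tz": 0, "roll": 0.7},
    {"fingers": 0.01, "tx": 0, "ty": 0, "tz": 0, "roll": 0.7},
    {"fingers": 0.01, "tx": 0, "ty": 0, "tz": 0, "roll": 0.7},
    {"fingers": 0.01, "tx": 0, "ty": 0, "tz": 0, "roll": 0.7},
    {"fingers": 0.01, "tx": 0, "ty": 0, "tz": 0, "roll": 0.7},
    {"fingers": 0.01, "tx": 0, "ty": 0, "tz": 0, "roll": 0.7},
    {"fingers": 0.01, "tx": 0, "ty": 0, "tz": 0, "roll": 0.7},
    {"fingers": 0.01, "tx": 0, "ty": 0, "tz": 0, "roll": 0.7},
    {"fingers": 0.01, "tx": 0, "ty": 0, "tz": 0, "roll": 0.7},
    {"fingers": 0.01, "tx": 0, "ty": 0, "tz": 0, "roll": 0.7},
    {"fingers": 0.01, "tx": 0, "ty": 0, "tz": 0, "roll": 0}
  ]
}}

```text
time_s: 24.12
tool_pos: [0.5397, -0.0151, 0.0832]
eef_rot: [0.518, -0.518, -0.482, 0.481]
wrist_force: [-4.3, 4.0, 16.2]
finger_gap: 0.0138
```

```bash
python3 -c "
from h import *
s=bot.observe();r=rot(s['eef_rot']);print(s['torque'],s['wrist_force'],np.degrees(np.arctan2(r[1,0],r[0,0])),s['qpos'][5],s['tool_pos'])"
```

```text
[ 0.74166411  1.06171591 -0.00352448] [-4.31277596  4.04897247 16.15574292] 85.82143338525344 0.04419591972130277 [ 0.53967542 -0.01512785  0.08323668]
```

Request:
{"op": "step_arm", "data": {
  "commands": [
    {"fingers": 0.01, "tx": 0, "ty": -0.0002, "tz": 0, "roll": 0.7},
    {"fingers": 0.01, "tx": 0, "ty": 0, "tz": 0, "roll": 0.7},
    {"fingers": 0.01, "tx": 0, "ty": 0, "tz": 0, "roll": 0.7},
    {"fingers": 0.01, "tx": 0, "ty": 0, "tz": 0, "roll": 0.7},
    {"fingers": 0.01, "tx": 0, "ty": 0, "tz": 0, "roll": 0.7},
    {"fingers": 0.01, "tx": 0, "ty": 0, "tz": 0, "roll": 0.7},
    {"fingers": 0.01, "tx": 0, "ty": 0, "tz": 0, "roll": 0.7},
    {"fingers": 0.01, "tx": 0, "ty": 0, "tz": 0, "roll": 0.7},
    {"fingers": 0.01, "tx": 0, "ty": 0, "tz": 0, "roll": 0.7},
    {"fingers": 0.01, "tx": 0, "ty": 0, "tz": 0, "roll": 0.3},
    {"fingers": 0.01, "tx": 0, "ty": 0, "tz": 0, "roll": 0},
    {"fingers": 0.01, "tx": 0, "ty": 0, "tz": 0, "roll": 0}
  ]
}}

```text
time_s: 25.12
tool_pos: [0.5399, -0.0147, 0.0833]
eef_rot: [0.65, -0.649, -0.28, 0.278]
wrist_force: [-3.7, 5.2, 14.3]
finger_gap: 0.0137
```

```bash
python3 -c "
from h import *
s=bot.observe();r=rot(s['eef_rot']);print(s['torque'],s['wrist_force'],np.degrees(np.arctan2(r[1,0],r[0,0])),s['qpos'][5],s['tool_pos'])"
```

```text
[ 1.20243296  0.8184553  -0.04041965] [-3.71513808  5.22077111 14.33437918] 46.48496412741054 0.7310603100821647 [ 0.53985135 -0.01472815  0.08328086]
```

Request:
{"op": "step_arm", "data": {
  "commands": [
    {"fingers": 0.01, "tx": 0, "ty": 0, "tz": 0, "roll": 0.2},
    {"fingers": 0.01, "tx": 0, "ty": 0, "tz": 0, "roll": 0.25},
    {"fingers": 0.01, "tx": 0, "ty": 0, "tz": 0, "roll": 0},
    {"fingers": 0.01, "tx": 0, "ty": 0, "tz": 0, "roll": 0}
  ]
}}

```text
time_s: 25.45
tool_pos: [0.5399, -0.0147, 0.0833]
eef_rot: [0.657, -0.656, -0.264, 0.263]
wrist_force: [-3.6, 6.2, 13.4]
finger_gap: 0.0139
```

```bash
python3 -c "
from h import *
s=bot.observe();r=rot(s['eef_rot']);print(s['torque'],s['wrist_force'],np.degrees(np.arctan2(r[1,0],r[0,0])),s['qpos'][5],s['tool_pos'])"
```

```text
[1.19404301 0.76640409 0.01601493] [-3.56980847  6.21725167 13.41130918] 43.784145624604506 0.7781665212098448 [ 0.53987079 -0.01472153  0.08327441]
```

Request:
{"op": "step_arm", "data": {
  "commands": [
    {"fingers": 0.015, "tx": 0, "ty": 0, "tz": 0, "roll": 0},
    {"fingers": 0.019, "tx": 0, "ty": -0.001, "tz": 0, "roll": 0},
    {"fingers": 0.019, "tx": 0, "ty": -0.001, "tz": 0, "roll": 0},
    {"fingers": 0.019, "tx": 0, "ty": -0.001, "tz": 0, "roll": 0},
    {"fingers": 0.019, "tx": 0, "ty": 0, "tz": 0, "roll": 0}
  ]
}}

```text
time_s: 25.87
tool_pos: [0.5403, -0.0151, 0.0863]
eef_rot: [0.656, -0.656, -0.265, 0.263]
wrist_force: [-2.1, 3.9, 10.4]
finger_gap: 0.0186
```

Request:
{"op": "step_arm", "data": {
  "commands": [
    {"fingers": 0.019, "tx": 0, "ty": -0.001, "tz": 0, "roll": 0},
    {"fingers": 0.019, "tx": 0, "ty": -0.001, "tz": 0, "roll": 0},
    {"fingers": 0.019, "tx": 0, "ty": -0.001, "tz": 0, "roll": 0},
    {"fingers": 0.019, "tx": 0, "ty": -0.001, "tz": 0, "roll": 0},
    {"fingers": 0.019, "tx": 0, "ty": -0.001, "tz": 0, "roll": 0},
    {"fingers": 0.019, "tx": 0, "ty": -0.001, "tz": 0, "roll": 0},
    {"fingers": 0.019, "tx": 0, "ty": -0.002, "tz": 0, "roll": 0},
    {"fingers": 0.025, "tx": 0, "ty": -0.002, "tz": 0, "roll": 0},
    {"fingers": 0.03, "tx": 0, "ty": -0.005, "tz": 0, "roll": 0},
    {"fingers": 0.03, "tx": 0, "ty": -0.01, "tz": 0, "roll": 0},
    {"fingers": 0.03, "tx": 0, "ty": -0.025, "tz": 0, "roll": 0},
    {"fingers": 0.03, "tx": 0, "ty": -0.03, "tz": 0, "roll": 0},
    {"fingers": 0.03, "tx": 0, "ty": -0.03, "tz": 0, "roll": 0},
    {"fingers": 0.03, "tx": 0, "ty": 0, "tz": 0, "roll": 0},
    {"fingers": 0.03, "tx": 0, "ty": 0, "tz": 0, "roll": 0}
  ]
}}

```text
time_s: 27.12
tool_pos: [0.5406, -0.0159, 0.1973]
eef_rot: [-0.656, 0.657, 0.265, -0.262]
wrist_force: [0.1, -0.3, -1.4]
finger_gap: 0.0297
```

```bash
python3 - <<'E'
from h import *
import cv2
s=bot.observe();print(s['time_s'],s['tool_pos'],s['wrist_force'])
a=bot.capture('wrist');b=bot.capture('scene')[150:320,210:380]
cv2.imwrite('pics/f.png',np.hstack([cv2.resize(a,(400,300)),cv2.resize(b,(300,300))])[:,:,::-1])
E
```

```text
27.1167 [ 0.54062936 -0.01591873  0.19727923] [ 0.12013151 -0.3089772  -1.44571681]
```

View pics/f.png

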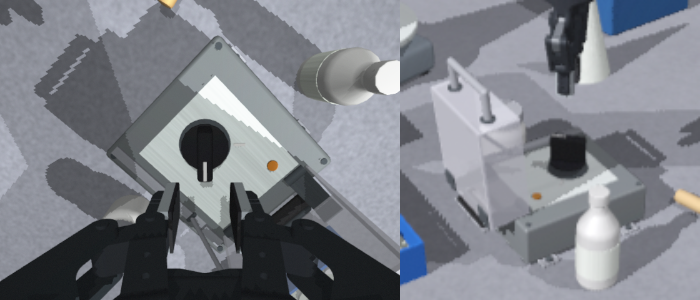

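The final views show the cover standing propped and the bottle in place. The knob's pointer is now towards the box's -y side, square to the jaws, and its flange looks the size expected with the knob up. The robot is clear, so I'll hand in.

```bash
python3 -c "
from plant import bot
print(bot.job_done())"
```

```text
the job is handed in; nothing more can be done
None
```

The job is handed in at about 27 s of the 72 s allowed: the cover is propped open on its stay and the selector is turned from off to run. No verdict came back, so the points below are my own checks.

- **Cover:** I lifted it by the handle to about 1.75 rad by the tool position, which should put the stay in its notch. I eased it back until the force showed the stay carrying it, at about 1.63 to 1.64 rad. With the jaws opened slightly around the bar, the wrist force was zero and the bar stayed put. Later wrist pictures showed the stay's foot at the notch.
- **Knob:** I felt the seat at about 9 mm depth, with a peak of 17.4 N on the knob, roughly 5 N of it on the seat. I then turned it 90° clockwise (tool heading from about 134° to 43.8°). It pushed up against the fingertips as I backed off.
- **Last checks:** The final pictures showed the cover standing, the pointer at run, the bottle in place and the gripper clear.

**Less certain:**
- **Grip:** the handle bar slipped about 3 to 4 mm in the grip during the lift, with up to about 14 N of sideways force at the hand. That makes the cover angles good to about 0.02 rad.
- **Knob height:** I judged that the knob had sprung up from the push-back and its size in the picture, not from a direct measurement.
- **Other objects:** I did not measure their final positions, but the arm never went near them at low height.

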